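Refit the knob on the shower demonstration board and hold it pressed in

TASK

Slide the clear cover with the orange tab fully open along its rails, so that the brass spindle on the mosaic shower board is free. Then pick up the loose black knob, turn it so that its white pointer faces the way of the spindle's flat (shown by the red mark), push it fully onto the spindle and press it down against the spindle's spring, as far as it goes. Finish while still holding the knob and keeping it pressed in, with the cover left open and the other things on the table left where they are.

Things in the scene. Friction and masses are not known exactly. Their poses are not given: they have to be found in the camera images.
- knob_center (a point): centre (20 mm above the underside) of the loose black round knob, 44 mm across, 40 mm tall, straight sides, upright on the table, about 70 g. z up; x is the way its white pointer line (on top and down the side) points. The bore in its underside is D-shaped: 18 mm across, 24 mm deep, its flat 4.5 mm from the axis on the pointer's side
- spindle_tip (a point): top centre of the upright brass D-spindle: 16 mm across, flat 3.5 mm from the axis on this point's +x side (where the red mark on the steel collar is); z up; does not turn; top chamfer 1.5 mm. When out, the tip is 88 mm above the table, 38 above the board's top, 34 above the 52 mm collar. Knob fully on: tip meets the bore's end, knob's centre 4 mm below the tip
- spindle (a joint): how far the spindle is pressed down into the board, m: 0 = out, 0.010 = fully in. A spring pushes it out: 4.5 N to start moving, 13.5 N fully in
- cover_tab (a point): centre of the orange tab on the clear sliding cover: 12 mm thick along y, 46 mm long along x, 32 mm tall, its foot on the cover's flat top (100 mm above the table). Cover 92 mm (x) by 80 mm (y), between two rails 6 mm high, 47 mm either side of the spindle. It opens along this point's +y, level; z up
- cover (a joint): how far the cover is slid open, m: 0 = closed over the spindle (tab right above it), 0.12 = fully open. Friction 2 N, stays where it is left
- tumbler: white ceramic tumbler, 68 mm across, 75 mm tall; origin under its centre. Bystander
- tile_stack: stack of three 58 x 58 mm turquoise tiles, 25 mm tall, in one piece; origin under its centre. Bystander
- strip_a: turquoise mosaic strip lying flat, 50 x 200 x 11 mm (long along its y); origin under its centre. Bystander
- strip_b: second turquoise mosaic strip like strip_a; origin under its centre. Bystander
- tape_measure: yellow tape measure, 62 x 36 x 60 mm tall; origin under its centre. Bystander
Not all that is in view belongs to the job. Of the things that look like the part that bears knob_center, the smallest one is meant.

How it is judged:
On the way, in this order (a step that is already met when the one before it is completed fails the run):
1. the cover is slid fully open (value of joint cover above 0.105 m), for 0.2 s.
2. the knob is fully on the spindle, pointer with the flat (z of knob_center in the frame of spindle_tip below -0.001 m and horizontal distance between knob_center and spindle_tip below 0.004 m and angle between the x axis of knob_center and the x axis of spindle_tip, either way round below 0.25 rad and angle between knob_center's own z axis and vertical below 0.15 rad), for 0.1 s.
At the end, for the whole second after the job is handed in: Cover open over 105 of 120 mm; knob on the spindle: centre at least 1 mm below the tip (4 mm if fully on), within 4 mm of the axis, upright within 0.15 rad, pointer within 0.25 rad of the flat; spindle pressed in over 6 of 10 mm; fingers on the knob with over 3 N (all of step 2 and value of joint cover above 0.105 m and value of joint spindle above 0.006 m and contact force between the fingers and knob above 3 N); the arm keeps its last pose, push and grip.
It fails at once if another thing on the table is moved by more than 30 mm (distance of any of tumbler, tile_stack, strip_a, strip_b, tape_measure from where it was at the start of the episode above 0.03 m).
It also fails if it takes over 62 s, if anything falls off the work surface, if the arm or the gripper's body presses on something with over 40 N, if the wrist force passes 120 N, or if a joint passes its speed limit or range.

ROBOT

A 6-joint arm with a two-finger parallel gripper is mounted at the origin on the work surface. World frame = base frame: x ahead of the robot, y to its left, z up, the work surface at z = 0. Lengths are in m, angles in rad, forces in N, time in s.
With the tool pointing down it reaches from about 0.35 to 0.975 m from the base axis. Payload 4.9 kg.
Tool frame: the origin (TCP) lies midway between the tips of the shut fingers; the grasp point (between the pads) lies manip.grip_depth behind it (manip.grip_depth is the distance from the TCP to the grasp point, in m); z points along the fingers, x is the direction in which the jaws open and shut, and the axes are right-handed (so a half turn about z gives the same grasp; the last joint's range is limited). The gripper opens to 85 mm and grips with 20 to 120 N. Pads are 22 mm wide; open, the fingers measure 114 mm over their backs; the gripper's body (76 mm by 85 mm) begins 54 mm behind the grasp point. The pads swing forward as they close: fully open they stand 13 mm farther back than shut.
Start: joints at [1.106, 0.053, 1.613, -0, 1.476, -0.119], TCP at [0.212, 0.588, 0.231] pointing down, gripper open.
Joint ranges: [-3.01, 3.01], [-1.01, 2.22], [0.06, 2.58], [-1.02, 4.17], [0.09, 2.62], [-3.14, 3.14]. Speed limits (rad/s): [2.57, 2.57, 3.14, 3.14, 3.14, 3.14].

INTERFACE

Orientations are given as a unit quaternion [w, x, y, z].
In Python, from plant import state, grab_frame, ticket, manip gives the robot as it stands.
- The arm moves only by the tool carry_out, never from a script. Its argument "moves" is a list that holds one entry, the list of rows, each a list of 7 numbers: the turn, a rotation vector about the tool's x, y, z each as a share of 5 degrees, from -1 to 1, then the shift along the tool's x, y, z each as a share of 0.04 m, from -1 to 1, then the gripper command: -1 is shut, 1 is fully open, values between are in proportion. A call has 1 to 8 rows; each row shifts and turns the commanded pose from where the row before left it, along the tool's axes as they then stand; what a row does not reach is not made up. A row lasts 1/12 s, in which the tool goes at most 41.7 mm and 7.16 degrees, less where a joint would pass 70% of its speed; a pose out of reach is approached as far as the arm can. A call with a number of a shift or a turn outside -1 to 1 is refused whole. A call with a gripper value outside its range is refused whole. The fingers move at their own pace and stop on an object; the grip force is fixed at half the most. Time passes only in rows, so rows that do not move let the fingers close. It gives the time, the measured TCP pose, the force and the opening at its end, in the units of the state.
- state(): the state, without advancing time (a new reading comes with each control period).
- grab_frame(name): name is "scene" or "top" or "wrist"; returns a dict with "frame" (400x640x3 uint8, red, green, blue), "z_map" (400x640 float32, m along the optical axis (not along the pixel's ray), 0 where there is no reading), "K" (3x3 intrinsics, pixels), "k1" (the pictures are not rectified: a ray, as slopes to the right and down, at radius r is drawn at 1 + k1 r^2 times it, then the intrinsics apply), "world_from_camera" (4x4, takes a point from camera to world coordinates); the wrist camera has in their place "hand_eye" (4x4, takes a point from camera to tool coordinates, whose origin is the TCP and whose axes are the tool frame's). Camera axes: x right, y down, z forward; pixel columns grow to the right and rows downward; lengths in m; the calibration is good to about 2 mm. A picture is of the moment at which its call begins: read the wrist's pose just before it.
- ticket.job_done(): hands the job in, once; it reports no verdict.
The state is a dict: "time": time; "joint_pos": joint angles; "joint_vel": joint speeds; "joint_efforts": joint torques, N m; "tool_pos": TCP position; "tool_rot": TCP orientation; "contact_force": force on the tool from outside, world axes, zero at the start; "ft_torque": the same for the moment, N m; "gripper_width": opening from 0.0 (shut) to 1.0 (fully open).
Only numpy, scipy, OpenCV 4.12 (cv2) and the standard library are available. Lean on these libraries where they do the work, as an engineer would, in place of code of your own. Each camera call takes 0.05 s, during which the arm holds its last target.

## Working session

There is one attempt and no reset: what is moved stays moved. The work goes in short steps, Python scripts to look and compute and a tool call to move; the robot and the scene stay as the last step left them, time stands still between calls to the robot, and variables do not carry over. Pictures are saved under pics/ and viewed, and the job is handed in when it is done.

Besides the shell and the picture viewer there is one more tool, called by a JSON object that holds its "fn" and its "kwargs", one argument or row to a line. carry_out: Moves the arm, as the interface text tells. Shift numbers are shares of 0.04 m and turn numbers shares of 5 degrees, none past 1 either way. Its arguments: {"type":"object","properties":{"moves":{"type":"array"}},"required":["moves"]}

```bash
mkdir -p pics; ls
cat > h.py <<'E'
import numpy as np, cv2
from plant import state, grab_frame, ticket, manip
from scipy.spatial.transform import Rotation as R
def T_tool(s):
    T=np.eye(4); q=s["tool_rot"]; T[:3,:3]=R.from_quat([q[1],q[2],q[3],q[0]]).as_matrix(); T[:3,3]=s["tool_pos"]; return T
def grab(n):
    s=state(); f=grab_frame(n)
    f["W"]=T_tool(s)@np.array(f["hand_eye"]) if n=="wrist" else np.array(f["world_from_camera"])
    return f
def ray(f,u,v):
    k=float(f["k1"]); K=np.array(f["K"])
    p=cv2.undistortPoints(np.array([[[u,v]]],float),K,np.array([k,0,0,0,0.]))[0,0]
    W=f["W"]; return W[:3,3], W[:3,:3]@np.array([p[0],p[1],1.0])
def onplane(f,u,v,z):
    o,d=ray(f,u,v); return o+d*(z-o[2])/d[2]
def depthpt(f,u,v):
    o,d=ray(f,u,v); return o+d*f["z_map"][int(round(v)),int(round(u))]
def tri(f1,p1,f2,p2):
    o1,d1=ray(f1,*p1);o2,d2=ray(f2,*p2); d1/=np.linalg.norm(d1);d2/=np.linalg.norm(d2)
    A=np.stack([d1,-d2],1); t=np.linalg.lstsq(A,o2-o1,rcond=None)[0]
    a=o1+d1*t[0];b=o2+d2*t[1]; return (a+b)/2,np.linalg.norm(a-b)
def save(f,n): cv2.imwrite("pics/"+n,cv2.cvtColor(f["frame"],cv2.COLOR_RGB2BGR))
E
python3 - <<'E'
from h import *
s=state();print(s);print(manip.grip_depth)
import pickle
F={}
for n in("scene","top","wrist"):
    f=grab(n);save(f,n+"0.png");F[n]=f;print(n,f["K"],f["k1"],f["W"].round(3))
pickle.dump(F,open("F0.pkl","wb"))
E
```

```text
pics
{'time': 0.0, 'joint_pos': array([ 1.10597013e+00,  5.33652337e-02,  1.61434399e+00, -6.75614170e-06,
        1.47600456e+00, -1.18988086e-01]), 'joint_vel': array([-2.32654667e-03,  3.44283313e-04,  8.04404248e-05, -1.09232909e-03,
       -2.78240385e-04,  4.44684483e-05]), 'joint_efforts': array([-1.68948980e-03, -3.93681836e+01, -3.70169806e+01, -2.70224782e-04,
        7.05260580e-03, -9.00549821e-06]), 'tool_pos': array([0.21156848, 0.58741512, 0.23002797]), 'tool_rot': array([ 5.05356264e-04,  8.18224654e-01,  5.74897635e-01, -9.32433685e-04]), 'contact_force': array([ 0.47127342,  0.50351151, -0.13976331]), 'ft_torque': array([-0.00700922,  0.0427868 , -0.03939216]), 'gripper_width': 0.9954221850438247}
0.0187
scene [[365.87197709   0.         320.35059265]
 [  0.         365.87197709 201.45961327]
 [  0.           0.           1.        ]] -0.04225382056414642 [[ 0.503  0.602 -0.62   1.306]
 [ 0.864 -0.341  0.371 -0.376]
 [ 0.012 -0.722 -0.692  0.869]
 [ 0.     0.     0.     1.   ]]
top [[390.09370685   0.         316.87568206]
 [  0.         390.09370685 202.35991752]
 [  0.           0.           1.        ]] -0.03419907759568822 [[-0.005 -0.994  0.106  0.459]
 [-1.     0.007  0.018  0.013]
 [-0.018 -0.106 -0.994  1.355]
 [ 0.     0.     0.     1.   ]]
wrist [[359.34615092   0.         319.79275784]
 [  0.         359.34615092 192.63104845]
 [  0.           0.           1.        ]] -0.06253042555747353 [[ 0.338  0.906  0.254  0.148]
 [ 0.941 -0.325 -0.093  0.61 ]
 [-0.002  0.27  -0.963  0.373]
 [ 0.     0.     0.     1.   ]]
```

View pics/scene0.png

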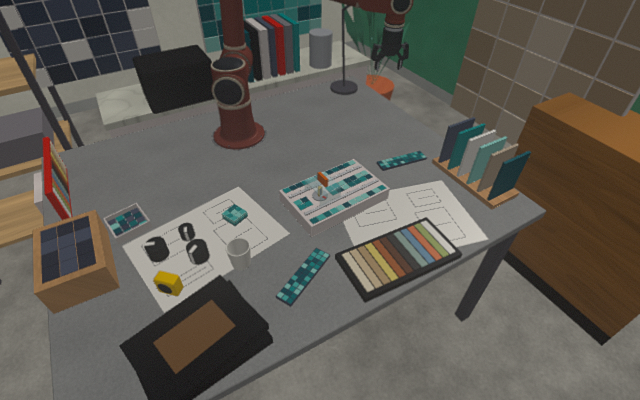

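View pics/top0.png

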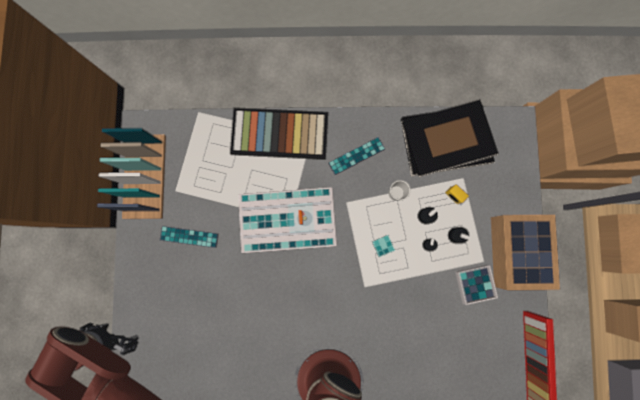

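View pics/wrist0.png

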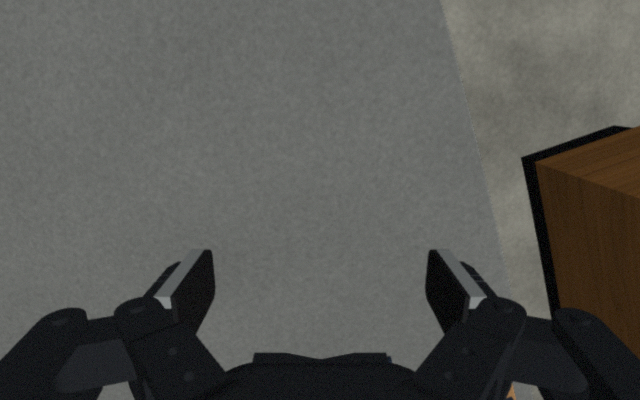

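The top view shows the mosaic board at about (287,220) with the orange tab at (302,217). There are three black knobs at (428,214), (458,235) and (430,244), the last looking smallest. I'll zoom in next.

Run:
```python
from h import *
import pickle
F=pickle.load(open("F0.pkl","rb"))
t=F["top"];s=F["scene"]
def crop(f,x,y,w,h,n,k=5): 
    cv2.imwrite("pics/"+n,cv2.resize(cv2.cvtColor(f["frame"][y:y+h,x:x+w],cv2.COLOR_RGB2BGR),None,fx=k,fy=k,interpolation=cv2.INTER_CUBIC))
crop(t,235,180,110,75,"c1.png",7);crop(t,400,170,80,90,"c2.png",6);crop(s,130,200,130,100,"c3.png",6);crop(s,270,150,130,85,"c4.png",6)
for p in((428,214),(458,235),(430,244),(301,216),(306,218),(285,220),(250,200)): print(p,depthpt(t,*p).round(3))
```

```text
(428, 214) [ 0.557 -0.335  0.05 ]
(458, 235) [ 0.486 -0.431  0.056]
(430, 244) [ 0.457 -0.341  0.04 ]
(301, 216) [0.546 0.085 0.135]
(306, 218) [0.543 0.071 0.098]
(285, 220) [0.539 0.144 0.051]
(250, 200) [0.607 0.262 0.052]
```

Run:
```python
import cv2,numpy as np
a=[cv2.imread(f"pics/c{i}.png") for i in (1,2,3,4)]
for i in a: print(i.shape)
c=np.zeros((600,800,3),np.uint8)
for k,i in enumerate(a):
    sc=min(400/i.shape[1],300/i.shape[0]); j=cv2.resize(i,None,fx=sc,fy=sc)
    y,x=divmod(k,2); c[y*300:y*300+j.shape[0],x*400:x*400+j.shape[1]]=j
cv2.imwrite("pics/call.png",c)
```

```text
(525, 770, 3)
(540, 480, 3)
(600, 780, 3)
(510, 780, 3)
```

View pics/call.png

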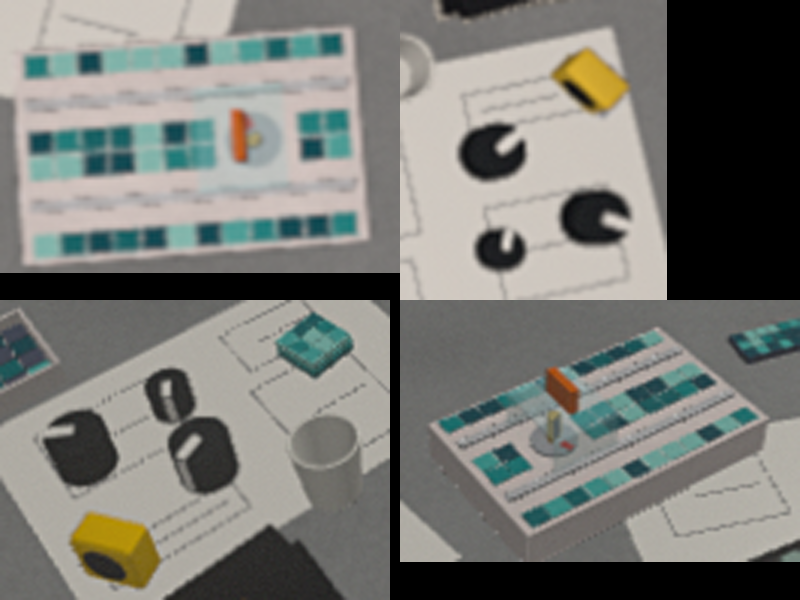

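The smallest knob is the one at (430,244), with world position about (0.457,-0.341) and its top at 40 mm. The rails run to the left in the picture (+y), so the cover should open along +y. I'll move the wrist over the board.

{"fn": "carry_out", "kwargs": {
  "moves": [
    [[0, 0, 0, -0.6, 0.7, -0.05, -1], [0, 0, 0, -0.6, 0.7, -0.05, -1], [0, 0, 0, -0.6, 0.7, -0.05, -1], [0, 0, 0, -0.6, 0.7, -0.05, -1], [0, 0, 0, -0.6, 0.7, -0.05, -1], [0, 0, 0, -0.6, 0.7, -0.05, -1], [0, 0, 0, -0.6, 0.7, -0.05, -1], [0, 0, 0, -0.6, 0.7, -0.05, -1]]
  ]
}}

```text
time: 0.82
tool_pos: [0.3578, 0.3297, 0.2471]
tool_rot: [0.0, 0.818, 0.575, -0.0]
contact_force: [0.8, 0.5, 0.0]
gripper_width: 0.004
```

{"fn": "carry_out", "kwargs": {
  "moves": [
    [[0, 0, 0, -0.6, 0.7, -0.05, -1], [0, 0, 0, -0.6, 0.7, -0.05, -1], [0, 0, 0, -0.6, 0.7, -0.05, -1], [0, 0, 0, -0.6, 0.7, -0.05, -1], [0, 0, -1, -0.6, 0.7, -0.05, -1], [0, 0, -1, -0.6, 0.7, -0.05, -1], [0, 0, -1, -0.5, 0.7, -0.05, -1], [0, 0, -1, -0.4, 0.7, -0.05, -1]]
  ]
}}

```text
time: 1.48
tool_pos: [0.5207, 0.0956, 0.2633]
tool_rot: [0.0, 0.705, 0.709, -0.0]
contact_force: [-0.3, -0.4, 0.0]
gripper_width: 0.0
```

```bash
cat >> h.py <<'E'
def rel(s,target,yawdeg):
    """deltas to target TCP with tool x at world yaw, tool z down"""
    T=T_tool(s); d=T[:3,:3].T@(np.array(target)-T[:3,3])
    a=np.deg2rad(yawdeg); G=np.array([[np.cos(a),np.sin(a),0],[np.sin(a),-np.cos(a),0],[0,0,-1]]).T
    G=np.array([[np.cos(a),np.sin(a),0],[np.sin(a),-np.cos(a),0],[0,0,-1]])
    G[:,0]=[np.cos(a),np.sin(a),0];G[:,2]=[0,0,-1];G[:,1]=np.cross(G[:,2],G[:,0])
    r=R.from_matrix(T[:3,:3].T@G).as_rotvec(degrees=True)
    print("shift units",(d/0.04).round(3),"turn units",(r/5).round(3))
E
python3 - <<'E'
from h import *
import pickle
s=state();print(s["time"],s["tool_pos"],s["joint_pos"].round(2)); rel(s,[.5,.08,.26],90)
F={}
for n in("scene","top","wrist"):
    f=grab(n);save(f,n+"1.png");F[n]=f
pickle.dump(F,open("F1.pkl","wb"))
E
```

```text
1.4833 [0.52072918 0.09561793 0.26328805] [ 0.04 -0.19  1.8  -0.    1.54 -1.54]
shift units [-0.387 -0.52   0.082] turn units [0.    0.004 0.066]
```

View pics/wrist1.png

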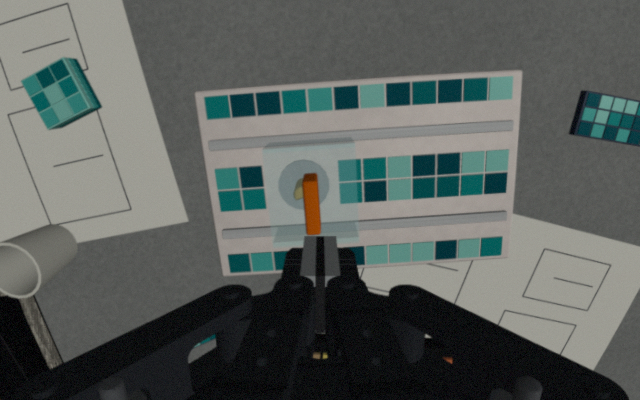

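The wrist view looks with +y to the right. It shows the tab at (312,205), the spindle tip just left of it at (298,190), and the rails running right. Next I'll measure the tab and the rail direction.

Run:
```python
from h import *
import pickle
F=pickle.load(open("F1.pkl","rb"))
cen={}
for n in F:
    f=F[n];hsv=cv2.cvtColor(f["frame"],cv2.COLOR_RGB2HSV)
    m=((hsv[...,0]>3)&(hsv[...,0]<18)&(hsv[...,1]>190)&(hsv[...,2]>120)).astype(np.uint8)
    k,l,st,c=cv2.connectedComponentsWithStats(m)
    for i in range(1,k):
        if st[i,4]>15 :
            v,u=np.nonzero(l==i)
            P=np.array([depthpt(f,a,b) for a,b in zip(u,v)])
            print(n,st[i],c[i].round(1),np.percentile(P,[3,50,97],axis=0).round(3).tolist())
            Q=P[P[:,2]>np.percentile(P[:,2],97)-.006]
            if abs(np.median(P[:,0])-.545)<.05: print("  top pts",len(Q),Q.mean(0).round(4),Q.min(0).round(3),Q.max(0).round(3))
w=F["wrist"]
for p in((225,233),(505,215),(210,145),(510,126)): print(p,onplane(w,*p,.056).round(4))
c=cv2.resize(w["frame"][120:260,180:400],None,fx=3.6,fy=3.6,interpolation=cv2.INTER_CUBIC);cv2.imwrite("pics/wc1.png",c[...,::-1])
```

```text
scene [319 172   8   8  19] [322.4 175.8] [[0.527, 0.079, 0.128], [0.547, 0.083, 0.132], [0.564, 0.087, 0.135]]
  top pts 17 [0.5492 0.0827 0.1322] [0.527 0.079 0.131] [0.565 0.087 0.136]
wrist [304 181  16  53 675] [311.8 207. ] [[0.524, 0.082, 0.125], [0.544, 0.087, 0.132], [0.565, 0.092, 0.133]]
  top pts 651 [0.5436 0.0872 0.1332] [0.455 0.081 0.127] [0.567 0.094 0.405]
(225, 233) [ 0.5972 -0.0057  0.056 ]
(505, 215) [0.5773 0.2874 0.056 ]
(210, 145) [ 0.5047 -0.014   0.056 ]
(510, 126) [0.4852 0.2798 0.056 ]
```

View pics/wc1.png

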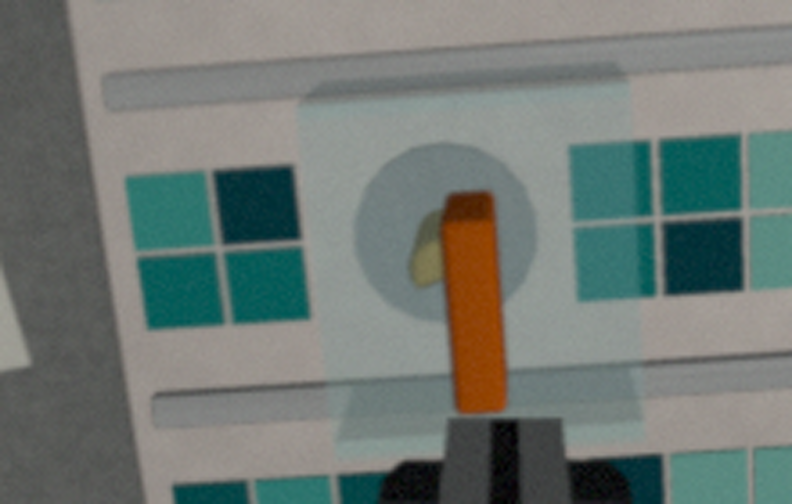

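The rails run at a yaw of 93.9°. The tab centre is at about (0.544,0.087), top 0.132. I'll push it with closed fingers from the −y side.

Run:
```python
from h import *
rel(state(),[.5465,.050,.2633],93.9);rel(state(),[.5465,.050,.110],93.9)
```

```text
shift units [-1.164  0.639 -0.016] turn units [-0.017 -0.001 -0.784]
shift units [-1.164  0.644  3.816] turn units [-0.017 -0.001 -0.784]
```

{"fn": "carry_out", "kwargs": {
  "moves": [
    [[0, 0, 0, -0.58, 0.32, 0, -1], [0, 0, 0, -0.58, 0.32, 0, -1], [0, 0, -0.78, 0, 0, 0.9, -1], [0, 0, 0, 0, 0, 1, -1], [0, 0, 0, 0, 0, 1, -1], [0, 0, 0, 0, 0, 0.9, -1], [0, 0, 0, 0, 0, 0, -1]]
  ]
}}

```text
time: 2.22
tool_pos: [0.5388, 0.0529, 0.1022]
tool_rot: [-0.006, 0.681, 0.732, -0.005]
contact_force: [-2.0, -0.1, -0.5]
gripper_width: 0.002
```

Run:
```python
from h import *
s=state();print(s["time"],s["tool_pos"],s["contact_force"],s["joint_pos"].round(2)); rel(s,[.5465,.050,.110],93.9)
save(grab("wrist"),"w2.png")
```

```text
2.2167 [0.53880847 0.05287242 0.10221348] [-1.96448636 -0.13747924 -0.48270483] [-0.04 -0.02  1.91  0.    1.27 -1.68]
shift units [-0.085  0.183 -0.198] turn units [-0.188 -0.024  0.042]
```

View pics/w2.png

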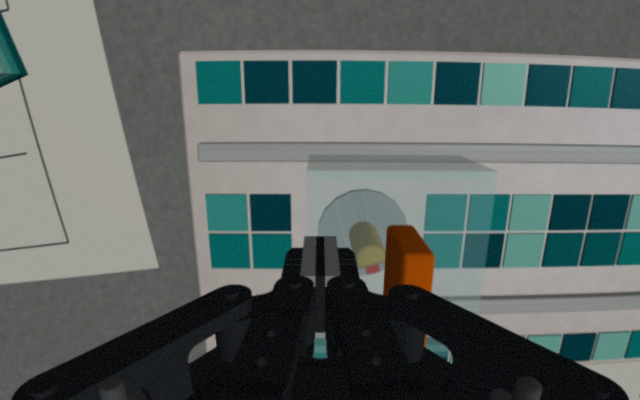

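The tool is just left of the tab. The red mark shows at (372,268), on the +x side of the spindle. The arm may still be settling, so I'll correct the height.

{"fn": "carry_out", "kwargs": {
  "moves": [
    [[0, 0, 0, 0, 0, 0, -1], [0, 0, 0, 0, 0, 0, -1]]
  ]
}}

```text
time: 2.43
tool_pos: [0.5479, 0.0521, 0.1148]
tool_rot: [0.002, 0.681, 0.732, 0.002]
contact_force: [0.2, 0.3, 0.2]
gripper_width: -0.002
```

Run:
```python
from h import *
s=state();print(s["time"],s["tool_pos"],s["contact_force"],s["joint_pos"].round(2)); rel(s,[.5465,.050,.110],93.9)
```

```text
2.4333 [0.5478884  0.05206124 0.11480207] [0.16326137 0.32953296 0.17322361] [-0.04 -0.03  1.89  0.    1.27 -1.68]
shift units [-0.049 -0.039  0.12 ] turn units [0.06  0.006 0.043]
```

{"fn": "carry_out", "kwargs": {
  "moves": [
    [[0, 0, 0, 0.2, 0, 0.06, -1], [0, 0, 0, 0.3, 0, 0.06, -1], [0, 0, 0, 0.4, 0, 0, -1], [0, 0, 0, 0.5, 0, 0, -1], [0, 0, 0, 0.5, 0, 0, -1], [0, 0, 0, 0.5, 0, 0, -1], [0, 0, 0, 0.4, 0, 0, -1], [0, 0, 0, 0.3, 0, 0, -1]]
  ]
}}

```text
time: 3.1
tool_pos: [0.5383, 0.1773, 0.1085]
tool_rot: [0.002, 0.681, 0.732, 0.001]
contact_force: [1.7, -2.3, 0.8]
gripper_width: -0.002
```

{"fn": "carry_out", "kwargs": {
  "moves": [
    [[0, 0, 0, 0.2, 0, 0, -1], [0, 0, 0, 0.1, 0, 0, -1], [0, 0, 0, 0, 0, 0, -1], [0, 0, 0, 0, 0, 0, -1]]
  ]
}}

```text
time: 3.43
tool_pos: [0.5382, 0.1783, 0.1086]
tool_rot: [0.008, 0.681, 0.732, -0.007]
contact_force: [0.1, -35.6, 8.9]
gripper_width: -0.001
```

Run:
```python
from h import *
s=state();print(s["time"],s["tool_pos"],s["contact_force"],s["joint_pos"].round(2))
f=grab("wrist");save(f,"w3.png")
f=grab("top");c=cv2.resize(f["frame"][180:255,235:345],None,fx=5,fy=5,interpolation=cv2.INTER_CUBIC);cv2.imwrite("pics/t3.png",c[...,::-1])
```

```text
3.4333 [0.53819469 0.17831451 0.10864475] [  0.08801983 -35.63079847   8.90995921] [ 0.2   0.03  1.85 -0.02  1.26 -1.44]
```

View pics/w3.png

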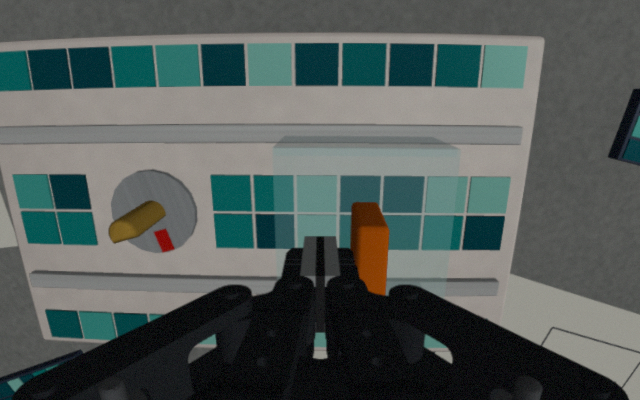

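The cover is at its stop (35 N) and the spindle is free. The collar is at about (153,211) with the red mark at (165,240). I'll back off, rise and look at the spindle from above.

{"fn": "carry_out", "kwargs": {
  "moves": [
    [[0, 0, 0, -0.4, 0, 0, -1], [0, 0, 0, -0.4, 0, -0.3, -1], [0, 0, 0, -0.3, 0, -1, -1], [0, 0, 0, -0.3, 0, -1, -1], [0, 0, 0, -0.4, 0, -0.7, 0.8], [0, 0, 0, -0.4, 0, 0, 0.8], [0, 0, 0, 0, 0, 0, 0.8], [0, 0, 0, 0, 0, 0, 0.8]]
  ]
}}

```text
time: 4.2
tool_pos: [0.5424, 0.0999, 0.2268]
tool_rot: [-0.0, 0.682, 0.732, 0.0]
contact_force: [-0.3, -0.1, -0.2]
gripper_width: 0.562
```

Run:
```python
from h import *
import pickle
s=state();print(s["time"],s["tool_pos"],s["contact_force"],s["joint_vel"].round(3))
F={}
for n in("scene","top","wrist"):
    f=grab(n);save(f,n+"4.png");F[n]=f
pickle.dump(F,open("F4.pkl","wb"))
w=F["wrist"]["frame"];
```

```text
4.2 [0.54243957 0.09985063 0.22675112] [-0.34274643 -0.06190924 -0.21525282] [ 0.019  0.021  0.03   0.004 -0.003 -0.001]
```

View pics/wrist4.png

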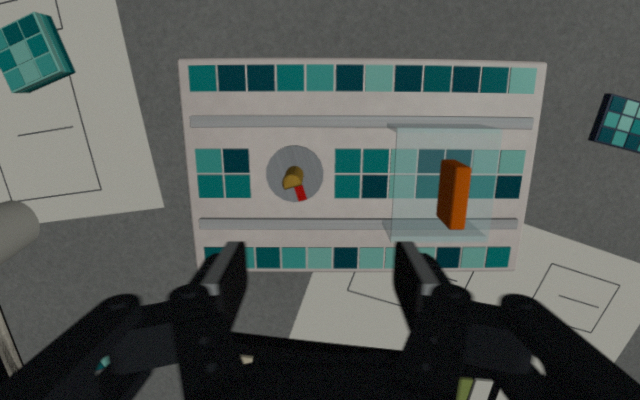

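The board and spindle are fully in view: collar at (295,173), red mark at (300,192), tab at (454,195). Now the measurements.

Run:
```python
from h import *
import pickle
F=pickle.load(open("F4.pkl","rb"))
w=F["wrist"]
c=cv2.resize(w["frame"][135:210,255:335],None,fx=7,fy=7,interpolation=cv2.INTER_CUBIC);cv2.imwrite("pics/wc4.png",c[...,::-1])
for n,roi in(("wrist",(255,335,135,210)),("top",(285,330,195,240)),("scene",(290,350,165,215))):
    f=F[n];hsv=cv2.cvtColor(f["frame"],cv2.COLOR_RGB2HSV).astype(int);H,S,V=hsv[...,0],hsv[...,1],hsv[...,2]
    R0=np.zeros(H.shape,bool);R0[roi[2]:roi[3],roi[0]:roi[1]]=1
    red=R0&((H<5)|(H>172))&(S>130)
    br=R0&(H>10)&(H<32)&(S>90)
    for nm,m,z in(("red",red,.0545),("brass",br,.088)):
        v,u=np.nonzero(m)
        if len(u)==0: print(n,nm,0);continue
        print(n,nm,len(u),(u.mean().round(1),v.mean().round(1)),onplane(f,u.mean(),v.mean(),z).round(4))
        if nm=="brass":
            P=np.array([depthpt(f,a,b) for a,b in zip(u,v)]);print("  z max",np.percentile(P[:,2],[50,90,98]).round(4)); Q=P[P[:,2]>.083];print("  top",len(Q),np.median(Q,0).round(4) if len(Q) else '')
# collar by depth/color in wrist
f=w;m=np.zeros((400,640),np.uint8)
fr=f["frame"].astype(int)
pts=[]
for v in range(140,206):
    for u in range(260,332):
        p=depthpt(f,u,v)
        if p[2]>.0522+0 and p[2]<.058: pts.append(p)
pts=np.array(pts);print("collar depth",len(pts),pts.mean(0).round(4), pts[:,2].std() if len(pts) else '')
g=cv2.cvtColor(f["frame"],cv2.COLOR_RGB2GRAY);print(g[173,255:335].tolist());
```

```text
wrist red 120 (np.float64(300.2), np.float64(192.8)) [0.563  0.083  0.0545]
wrist brass 349 (np.float64(292.7), np.float64(177.5)) [0.5413 0.0775 0.088 ]
  z max [0.0868 0.0882 0.0888]
  top 234 [0.5439 0.0763 0.0874]
top red 314 (np.float64(297.8), np.float64(211.5)) [0.5674 0.1007 0.0545]
top brass 0
scene red 5 (np.float64(323.8), np.float64(196.6)) [0.5611 0.0814 0.0545]
scene brass 33 (np.float64(325.8), np.float64(184.3)) [0.5447 0.0981 0.088 ]
  z max [0.0858 0.1168 0.1267]
  top 20 [0.5413 0.0776 0.0897]
collar depth 2154 [0.5451 0.0765 0.0538] 0.0007506773623526294
[149, 147, 148, 149, 149, 148, 148, 149, 147, 147, 141, 118, 110, 107, 106, 107, 105, 105, 107, 107, 105, 105, 106, 103, 106, 105, 105, 108, 107, 101, 77, 50, 46, 46, 46, 46, 49, 53, 57, 58, 65, 66, 67, 70, 71, 72, 72, 79, 93, 100, 103, 105, 104, 104, 105, 104, 105, 104, 102, 101, 105, 108, 107, 104, 106, 105, 103, 107, 129, 145, 148, 149, 148, 150, 150, 150, 152, 153, 150, 146]
```

View pics/wc4.png

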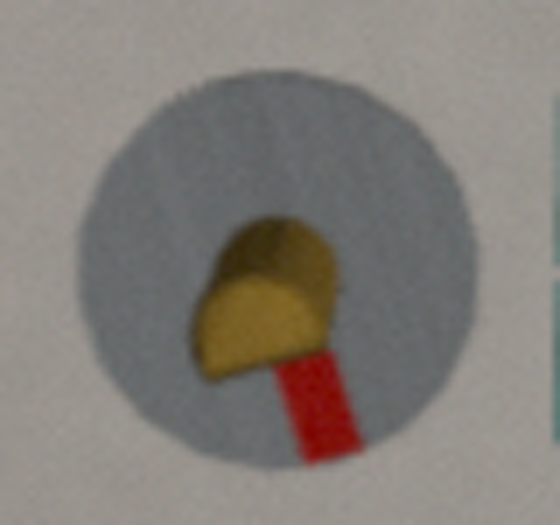

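```bash
cat > meas.py <<'E'
from h import *
def collar(f,cx,cy,r=38,zc=.054):
    g=cv2.GaussianBlur(cv2.cvtColor(f["frame"],cv2.COLOR_RGB2GRAY),(3,3),0)
    m=np.zeros_like(g);x0,y0=cx-r,cy-r
    m[y0:cy+r,x0:cx+r]=(g[y0:cy+r,x0:cx+r]<127)*255
    cs,_=cv2.findContours(m,cv2.RETR_EXTERNAL,cv2.CHAIN_APPROX_NONE)
    c=max(cs,key=cv2.contourArea)[:,0]
    P=np.array([onplane(f,u,v,zc)[:2] for u,v in c])
    A=np.c_[2*P,np.ones(len(P))]
    for _ in range(3):
        s=np.linalg.lstsq(A,(P**2).sum(1),rcond=None)[0];rr=np.sqrt(s[2]+s[0]**2+s[1]**2)
        e=abs(np.hypot(*(P-s[:2]).T)-rr);k=e<2*e.std()+1e-4;P=P[k];A=A[k]
    return s[:2],rr,e.max()
def redmark(f,cx,cy,r=38,zc=.0545):
    hsv=cv2.cvtColor(f["frame"],cv2.COLOR_RGB2HSV).astype(int);H,S=hsv[...,0],hsv[...,1]
    m=((H<5)|(H>172))&(S>130);q=np.zeros_like(m);q[cy-r:cy+r,cx-r:cx+r]=1
    v,u=np.nonzero(m&q)
    P=np.array([onplane(f,a,b,zc)[:2] for a,b in zip(u,v)]);c=P.mean(0)
    d=np.linalg.svd(P-c)[2][0];return c,d,np.linalg.svd(P-c)[1]
E
python3 - <<'E'
from meas import *
import pickle
F=pickle.load(open("F4.pkl","rb"));f=F["wrist"]
c,r,e=collar(f,295,173);print("collar",c.round(4),r,e)
q,d,sv=redmark(f,295,173);print("red",q.round(4),d,sv,"dir from centre deg",np.degrees(np.arctan2(*(q-c)[::-1])),"axis deg",np.degrees(np.arctan2(d[1],d[0])))
hsv=cv2.cvtColor(f["frame"],cv2.COLOR_RGB2HSV).astype(int)
print("red centre check")
# tab
m=(hsv[...,0]>3)&(hsv[...,0]<18)&(hsv[...,1]>190)&(hsv[...,2]>120);m[:,:400]=0;m[260:]=0
v,u=np.nonzero(m);P=np.array([depthpt(f,a,b) for a,b in zip(u,v)]);Q=P[P[:,2]>.126];print("tab",np.median(Q,0).round(4))
# top: knobs
t=F["top"];g=cv2.cvtColor(t["frame"],cv2.COLOR_RGB2GRAY)
E
```

```text
collar [0.5458 0.0768] 0.025504260919358642 0.0003958749319304053
red [0.563 0.083] [0.93208474 0.36224031] [0.04303093 0.02360528] dir from centre deg 19.887302783642916 axis deg 21.237844736989256
red centre check
tab [0.5364 0.1962 0.1317]
```

The spindle axis is at about (0.5458,0.0768) and the flat faces about 20.5°. The tab is at 0.1196 m, so the cover is fully open. Now to the knob.

{"fn": "carry_out", "kwargs": {
  "moves": [
    [[0, 0, 0, -0.88, -0.27, 0, 0.8], [0, 0, 0, -0.88, -0.27, 0, 0.8], [0, 0, 0, -0.88, -0.27, 0, 0.8], [0, 0, 0, -0.88, -0.27, 0, 0.8], [0, 0, 0, -0.88, -0.27, 0, 0.8], [0, 0, 0, -0.88, -0.27, 0, 0.8], [0, 0, 0, -0.88, -0.27, 0, 0.8], [0, 0, 0, -0.88, -0.27, 0, 0.8]]
  ]
}}

```text
time: 5.02
tool_pos: [0.4756, -0.188, 0.2251]
tool_rot: [-0.001, 0.681, 0.732, -0.0]
contact_force: [0.4, -0.7, 0.2]
gripper_width: 0.9
```

{"fn": "carry_out", "kwargs": {
  "moves": [
    [[0, 0, 0, -0.88, -0.27, 0, 0.8], [0, 0, 0, -0.88, -0.27, 0, 0.8], [0, 0, 0, -0.88, -0.27, 0, 0.8], [0, 0, 0.8, -0.88, -0.27, 0, 0.8], [0, 0, 1, 0, 0, 0, 0.8], [0, 0, 1, 0, 0, 0, 0.8], [0, 0, 1, 0, 0, 0, 0.8], [0, 0, 1, 0, 0, 0, 0.8]]
  ]
}}

```text
time: 5.68
tool_pos: [0.4433, -0.3302, 0.2247]
tool_rot: [-0.001, 0.82, 0.573, -0.0]
contact_force: [0.1, -0.3, -0.4]
gripper_width: 0.897
```

{"fn": "carry_out", "kwargs": {
  "moves": [
    [[0, 0, 1, 0, 0, 0, 0.8], [0, 0, 1, 0, 0, 0, 0.8], [0, 0, 0, 0, 0, 0, 0.8], [0, 0, 0, 0, 0, 0, 0.8]]
  ]
}}

```text
time: 6.02
tool_pos: [0.4435, -0.3301, 0.2252]
tool_rot: [-0.001, 0.865, 0.502, -0.0]
contact_force: [-1.1, 0.6, 0.5]
gripper_width: 0.901
```

Run:
```python
from h import *
import pickle
s=state();print(s["time"],s["tool_pos"],s["joint_pos"].round(2),s["joint_vel"].round(3))
F={}
for n in("scene","top","wrist"):
    f=grab(n);save(f,n+"5.png");F[n]=f
pickle.dump(F,open("F5.pkl","wb"))
```

```text
6.0167 [ 0.44347499 -0.33010726  0.22519648] [-0.77 -0.11  1.79  0.    1.47 -1.83] [-0.005 -0.005 -0.004 -0.001 -0.    -0.004]
```

View pics/wrist5.png

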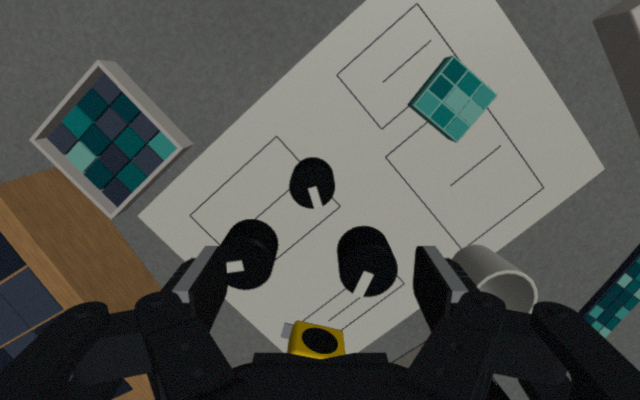

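The target knob is at (312,182), its white pointer toward (316,198). I'll measure it.

```bash
cat >> meas.py <<'E'
def knob(f,cx,cy,r=32,zt=.040):
    g=cv2.cvtColor(f["frame"],cv2.COLOR_RGB2GRAY)
    k=np.zeros_like(g);k[cy-r:cy+r,cx-r:cx+r]=255
    m=((g<75)&(k>0)).astype(np.uint8)
    n,l,st,c=cv2.connectedComponentsWithStats(m);i=l[cy,cx] or 1+st[1:,4].argmax()
    cs,_=cv2.findContours((l==i).astype(np.uint8),cv2.RETR_EXTERNAL,cv2.CHAIN_APPROX_NONE)
    h=cv2.convexHull(max(cs,key=cv2.contourArea))
    hm=np.zeros_like(g);cv2.fillConvexPoly(hm,h,1)
    v,u=np.nonzero(hm);D=np.array([depthpt(f,a,b) for a,b in zip(u,v)])
    top=D[(D[:,2]>zt-.006)&(D[:,2]<zt+.006)]
    ctop=cv2.minEnclosingCircle(top[:,:2].astype(np.float32))
    bright=(g[v,u]>115)
    W=np.array([onplane(f,a,b,zt)[:2] for a,b in zip(u[bright],v[bright])])
    keep=np.abs(D[bright][:,2]-zt)<.006; W2=W[keep]
    return dict(n=len(top),ctop=ctop,mean=top.mean(0),zmed=np.median(top[:,2]),white=W2,hull=h)
E
python3 - <<'E'
from meas import *
import pickle
F=pickle.load(open("F5.pkl","rb"));f=F["wrist"]
k=knob(f,312,182);print(k["n"],k["ctop"],k["mean"].round(4),k["zmed"])
W=k["white"];c=W.mean(0);s=np.linalg.svd(W-c);print(len(W),c.round(4),s[1],"axis",np.degrees(np.arctan2(s[2][0,1],s[2][0,0])),"dir",np.degrees(np.arctan2(*(c-np.array(k["ctop"][0]))[::-1])))
C=cv2.resize(f["frame"][145:220,275:350],None,fx=7,fy=7,interpolation=cv2.INTER_CUBIC);cv2.imwrite("pics/wc5.png",C[...,::-1])
print(k["hull"][:,0].min(0),k["hull"][:,0].max(0))
E
```

```text
1629 ((0.4557807445526123, -0.3471395671367645), 0.02204315923154354) [ 0.4548 -0.3465  0.0396] 0.03968711288573784
160 [ 0.4659 -0.3496] [0.07253325 0.02778563] axis -12.654322681798199 dir -13.852481439964626
[289 158] [334 207]
```

View pics/wc5.png

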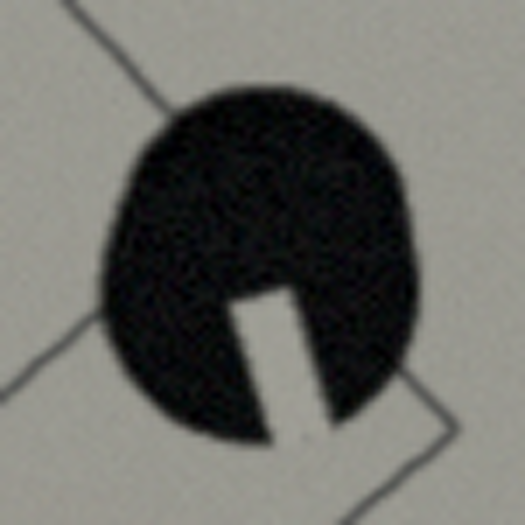

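Knob centre is at about (0.4555,-0.347), radius 22.0 mm, top 39.7 mm, pointer at −13°. It therefore needs a +33.5° turn. I'll approach at yaw 60.

Run:
```python
from h import *
rel(state(),[.4555,-.347,.11],60)
```

```text
shift units [-0.207  0.467  2.896] turn units [-0.009 -0.003  0.038]
```

{"fn": "carry_out", "kwargs": {
  "moves": [
    [[0, 0, 0, -0.2, 0.47, 0.5, 0.5], [0, 0, 0, 0, 0, 0.8, 0.5], [0, 0, 0, 0, 0, 0.8, 0.5], [0, 0, 0, 0, 0, 0.5, 0.5], [0, 0, 0, 0, 0, 0.3, 0.5], [0, 0, 0, 0, 0, 0, 0.5], [0, 0, 0, 0, 0, 0, 0.5], [0, 0, 0, 0, 0, 0, 0.5]]
  ]
}}

```text
time: 6.83
tool_pos: [0.4567, -0.3482, 0.1124]
tool_rot: [0.002, 0.866, 0.501, 0.0]
contact_force: [0.6, -0.4, 0.2]
gripper_width: 0.75
```

Run:
```python
from meas import *
import pickle
s=state();print(s["time"],s["tool_pos"],s["gripper_width"],s["joint_vel"].round(3));rel(s,[.4555,-.347,.006],60)
f=grab("wrist");save(f,"w6.png");pickle.dump(f,open("F6.pkl","wb"))
```

```text
6.8333 [ 0.45668984 -0.34824786  0.11244631] 0.7499352487906326 [ 0.001 -0.013 -0.009  0.001 -0.     0.002]
shift units [ 0.014 -0.05   2.661] turn units [0.037 0.01  0.021]
```

View pics/w6.png

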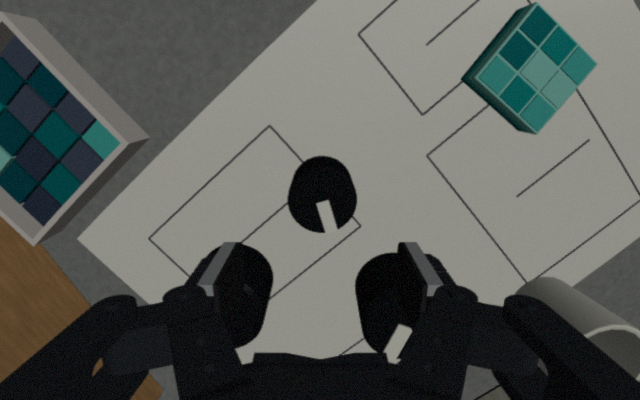

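The knob is at (322,193), centred between the pads across the jaw axis. I'll re-measure from this second viewpoint.

Run:
```python
from meas import *
import pickle
f=pickle.load(open("F6.pkl","rb"))
k=knob(f,322,185,r=45);print(k["n"],k["ctop"],k["mean"].round(4),k["zmed"])
W=k["white"];c=W.mean(0);s=np.linalg.svd(W-c);print(len(W),c.round(4),s[1],"axis",np.degrees(np.arctan2(s[2][0,1],s[2][0,0])),"dir",np.degrees(np.arctan2(*(c-np.array(k["ctop"][0]))[::-1])))
# triangulate pointer inner end + circle centre between views by plane-independent rays
f5=pickle.load(open("F5.pkl","rb"))["wrist"]
import numpy as np
def wc(f,cx,cy,r):
    g=cv2.cvtColor(f["frame"],cv2.COLOR_RGB2GRAY);k=knob(f,cx,cy,r)
    return k
def proj(f,P):
    W=np.linalg.inv(f["W"]);p=W[:3,:3]@P+W[:3,3];x=p[:2]/p[2];x=x*(1+f["k1"]*(x@x));K=np.array(f["K"]);return K[:2,:2]@x+K[:2,2]
a=knob(f5,312,182);b=k
pa=proj(f5,np.r_[a["white"].mean(0),.04]);pb=proj(f,np.r_[b["white"].mean(0),.04]);print(pa,pb,tri(f5,pa,f,pb))
```

```text
3638 ((0.45601969957351685, -0.34724661707878113), 0.022236619144678116) [ 0.4545 -0.3465  0.0397] 0.03973821506387723
351 [ 0.4657 -0.3495] [0.10407403 0.04167293] axis -12.368273820932247 dir -13.296438738112611
[314.53777034 196.69313262] [326.09716804 215.17896669] (array([ 0.4665488 , -0.35002529,  0.0371639 ]), np.float64(9.001791964305212e-05))
```

{"fn": "carry_out", "kwargs": {
  "moves": [
    [[0, 0, 0, 0, -0.03, 0.4, 0.5], [0, 0, 0, 0, 0, 0.6, 0.5], [0, 0, 0, 0, 0, 0.6, 0.5], [0, 0, 0, 0, 0, 0.4, 0.5], [0, 0, 0, 0, 0, 0.3, 0.5], [0, 0, 0, 0, 0, 0.2, 0.5], [0, 0, 0, 0, 0, 0.1, 0.5], [0, 0, 0, 0, 0, 0, 0.5]]
  ]
}}

```text
time: 7.55
tool_pos: [0.4549, -0.3469, 0.0065]
tool_rot: [0.0, 0.866, 0.501, 0.0]
contact_force: [-0.3, -0.1, 0.7]
gripper_width: 0.748
```

{"fn": "carry_out", "kwargs": {
  "moves": [
    [[0, 0, 0, 0, 0, 0, -1], [0, 0, 0, 0, 0, 0, -1], [0, 0, 0, 0, 0, 0, -1], [0, 0, 0, 0, 0, 0, -1], [0, 0, 0, 0, 0, 0, -1], [0, 0, 0, 0, 0, 0, -1]]
  ]
}}

```text
time: 8.05
tool_pos: [0.4557, -0.3477, 0.008]
tool_rot: [0.001, 0.866, 0.501, 0.0]
contact_force: [-0.0, 1.1, 6.4]
gripper_width: 0.499
```

Run:
```python
from meas import *
s=state();print(s["time"],s["tool_pos"],s["gripper_width"],s["contact_force"],s["joint_vel"].round(3));rel(s,[.456,-.347,.006],60)
f=grab("wrist");save(f,"w7.png")
```

```text
8.05 [ 0.45569205 -0.34772207  0.00799883] 0.49909367454050885 [-4.93767016e-03  1.05845200e+00  6.42066636e+00] [ 0.001 -0.     0.001 -0.     0.     0.001]
shift units [ 0.02  -0.002  0.05 ] turn units [0.034 0.008 0.018]
```

View pics/w7.png

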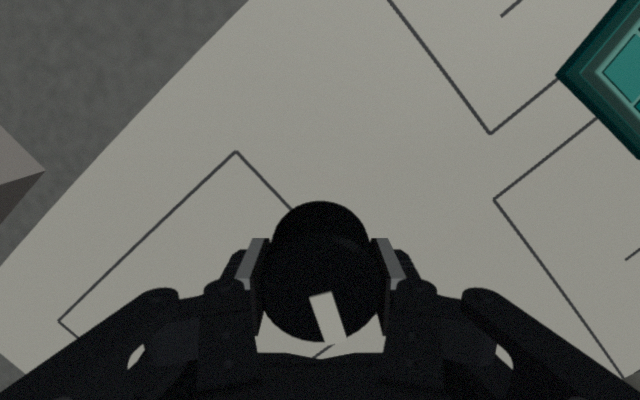

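The knob is gripped (0.499 × 85 ≈ 42 mm) with its pointer at (326,318). Lifting next, then carrying it to the spindle.

{"fn": "carry_out", "kwargs": {
  "moves": [
    [[0, 0, 0, 0, 0, -0.2, -1], [0, 0, 0, 0, 0, -0.5, -1], [0, 0, 0, 0, 0, -0.8, -1], [0, 0, 0, 0, 0, -0.9, -1], [0, 0, 0, 0, 0, -0.8, -1], [0, 0, 0, 0, 0, -0.4, -1], [0, 0, 0, 0, 0, -0.1, -1], [0, 0, 0, 0, 0, 0, -1]]
  ]
}}

```text
time: 8.77
tool_pos: [0.4551, -0.3471, 0.1558]
tool_rot: [0.001, 0.866, 0.501, 0.0]
contact_force: [0.4, -0.7, -0.2]
gripper_width: 0.499
```

{"fn": "carry_out", "kwargs": {
  "moves": [
    [[0, 0, 0, 0.4, -0.1, 0, -1], [0, 0, 0, 0.8, -0.3, 0, -1], [0, 0, 0, 0.9, -0.3, 0, -1], [0, 0, 0, 0.9, -0.3, 0, -1], [0, 0, 0, 0.9, -0.3, 0, -1], [0, 0, 0, 0.9, -0.3, 0, -1], [0, 0, 0, 0.9, -0.3, 0, -1], [0, 0, 0, 0.9, -0.3, 0, -1]]
  ]
}}

```text
time: 9.43
tool_pos: [0.5082, -0.0717, 0.1512]
tool_rot: [-0.002, 0.866, 0.501, -0.002]
contact_force: [0.4, -0.4, -0.8]
gripper_width: 0.498
```

{"fn": "carry_out", "kwargs": {
  "moves": [
    [[0, 0, 0, 0.9, -0.3, 0, -1], [0, 0, 0, 0.8, -0.3, 0, -1], [0, 0, -1, 0.8, -0.3, 0, -1], [0, 0, -1, 0.5, -0.2, 0, -1], [0, 0, -1, 0.4, -0.2, 0, -1], [0, 0, -1, 0, 0, 0, -1], [0, 0, -1, 0, 0, 0, -1], [0, 0, -1, 0, 0, 0, -1]]
  ]
}}

```text
time: 10.1
tool_pos: [0.5258, 0.0705, 0.151]
tool_rot: [-0.002, 0.705, 0.71, -0.002]
contact_force: [-0.3, -0.9, -0.3]
gripper_width: 0.496
```

{"fn": "carry_out", "kwargs": {
  "moves": [
    [[0, 0, -0.5, 0, 0, 0, -1], [0, 0, 0, 0, 0, 0, -1], [0, 0, 0, 0, 0, 0, -1]]
  ]
}}

```text
time: 10.35
tool_pos: [0.5263, 0.0699, 0.1519]
tool_rot: [-0.002, 0.691, 0.722, -0.001]
contact_force: [-0.3, 0.2, -0.4]
gripper_width: 0.5
```

Run:
```python
from meas import *
s=state();print(s["time"],s["tool_pos"],s["gripper_width"],s["contact_force"],s["joint_pos"].round(2));rel(s,[.5458,.0768,.12],93.5)
f=grab("wrist");save(f,"w8.png")
```

```text
10.35 [0.52633387 0.06993938 0.15186725] 0.49956413493124974 [-0.28354798  0.24601414 -0.36639186] [-0.01 -0.11  1.91 -0.    1.35 -1.62]
shift units [0.15  0.497 0.795] turn units [-0.048 -0.003 -0.197]
```

View pics/w8.png

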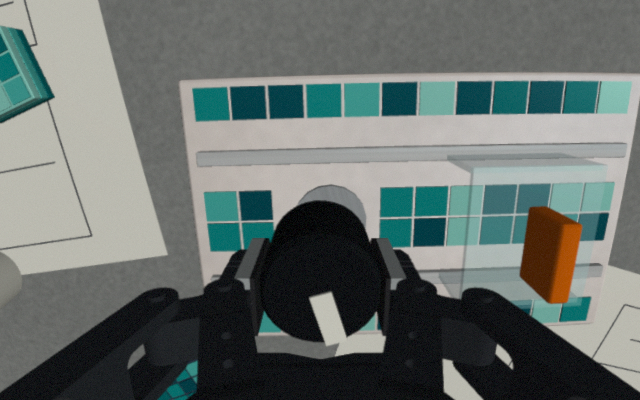

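The knob is held with its pointer at (328,318), unchanged in the hand, and the collar is peeking out at (330,195). I'll measure the knob in hand.

```bash
cat >> meas.py <<'E'
def inhand(f,s,ztop):
    g=cv2.cvtColor(f["frame"],cv2.COLOR_RGB2GRAY)
    v,u=np.mgrid[195:360,255:392];v=v.ravel();u=u.ravel()
    P=np.array([depthpt(f,a,b) for a,b in zip(u,v)])
    k=(abs(P[:,2]-ztop)<.005)
    T=T_tool(s)
    Q=(P[k]-T[:3,3])@T[:3,:3]
    k2=(abs(Q[:,0])<.0215); Q=Q[k2]; uu=u[k][k2];vv=v[k][k2]
    br=g[vv,uu]>115
    top=P[k][k2]
    W=top[br][:,:2]
    # front edge (min tool y per x) circle
    pts=Q[:,:2];h=cv2.convexHull(pts.astype(np.float32))[:,0]
    return dict(n=len(Q),z=np.median(top[:,2]),h=h,enc=cv2.minEnclosingCircle(h),W=W,Wt=Q[br],T=T)
E
python3 - <<'E'
from meas import *
import pickle
s=state();f=grab("wrist");pickle.dump((s,f),open("F8.pkl","wb"))
k=inhand(f,s,.184);print(k["n"],k["z"],k["enc"],k["h"].min(0),k["h"].max(0))
W=k["W"];c=W.mean(0);sv=np.linalg.svd(W-c);print(len(W),c,sv[1],np.degrees(np.arctan2(sv[2][0,1],sv[2][0,0])),"tool yaw",np.degrees(np.arctan2(k["T"][1,0],k["T"][0,0])),k["Wt"].mean(0))
E
```

```text
11153 0.18414349911525574 ((0.000223192575504072, -9.071652311831713e-05), 0.023599546402692795) [-0.02148339 -0.02252013] [0.02149879 0.02245881]
1155 [0.53642206 0.07198871] [0.20826662 0.08146473] 20.23318988204026 tool yaw 92.51708100020578 [ 0.00168508  0.00972505 -0.03259403]
```

The knob is centred in the hand and its pointer already faces about 20°. Next I'll go above the spindle.

{"fn": "carry_out", "kwargs": {
  "moves": [
    [[0, 0, -0.2, 0.08, 0.25, 0, -1], [0, 0, 0, 0.07, 0.25, 0.1, -1], [0, 0, 0, 0, 0, 0.3, -1], [0, 0, 0, 0, 0, 0.3, -1], [0, 0, 0, 0, 0, 0.1, -1], [0, 0, 0, 0, 0, 0, -1], [0, 0, 0, 0, 0, 0, -1]]
  ]
}}

```text
time: 11.03
tool_pos: [0.5464, 0.0769, 0.1212]
tool_rot: [-0.001, 0.685, 0.729, -0.001]
contact_force: [0.6, 0.2, -1.2]
gripper_width: 0.5
```

Run:
```python
from meas import *
s=state();print(s["time"],s["tool_pos"],s["gripper_width"],s["contact_force"],s["joint_vel"].round(3));rel(s,[.5458,.0768,.1],93.5)
for n,(x,y,w,h) in(("scene",(260,110,130,100)),("top",(260,170,100,75))):
    f=grab(n);c=cv2.resize(f["frame"][y:y+h,x:x+w],None,fx=5,fy=5,interpolation=cv2.INTER_CUBIC);cv2.imwrite(f"pics/{n}9.png",c[...,::-1])
```

```text
11.0333 [0.54644409 0.07685694 0.12123116] 0.5000830956551835 [ 0.57510031  0.21146029 -1.19591742] [ 0.    -0.011 -0.025  0.001 -0.001  0.   ]
shift units [-0.    -0.015  0.531] turn units [-0.024 -0.001  0.014]
```

View pics/scene9.png

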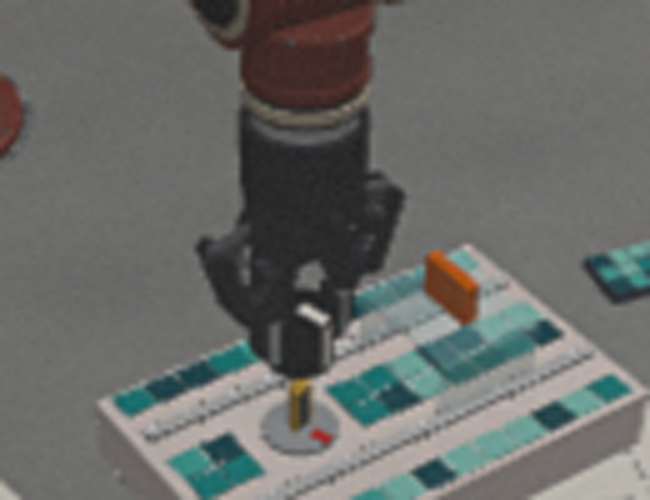

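The knob hangs straight above the spindle, its pointer on the red-mark side. I'll lower it slowly.

{"fn": "carry_out", "kwargs": {
  "moves": [
    [[0, 0, 0, 0, 0, 0.2, -1], [0, 0, 0, 0, 0, 0.2, -1], [0, 0, 0, 0, 0, 0.15, -1], [0, 0, 0, 0, 0, 0.15, -1], [0, 0, 0, 0, 0, 0.1, -1], [0, 0, 0, 0, 0, 0, -1]]
  ]
}}

```text
time: 11.63
tool_pos: [0.5464, 0.077, 0.0887]
tool_rot: [-0.001, 0.685, 0.729, -0.001]
contact_force: [-1.1, -0.7, -1.2]
gripper_width: 0.5
```

Run:
```python
from meas import *
s=state();print(s["time"],s["tool_pos"],s["gripper_width"],s["contact_force"],s["ft_torque"]);rel(s,[.5458,.0768,.072],93.5)
```

```text
11.6333 [0.54642828 0.07698563 0.08865568] 0.5002190448111845 [-1.13412721 -0.67836078 -1.19517207] [-0.02424437  0.0135373   0.00504014]
shift units [-0.004 -0.015  0.416] turn units [-0.031 -0.002  0.018]
```

The spindle is 7 mm into the bore with no resistance. I'll continue down to seating.

{"fn": "carry_out", "kwargs": {
  "moves": [
    [[0, 0, 0, 0, 0, 0.15, -1], [0, 0, 0, 0, 0, 0.15, -1], [0, 0, 0, 0, 0, 0.1, -1], [0, 0, 0, 0, 0, 0.05, -1], [0, 0, 0, 0, 0, 0, -1], [0, 0, 0, 0, 0, 0, -1]]
  ]
}}

```text
time: 12.13
tool_pos: [0.5471, 0.0771, 0.0721]
tool_rot: [-0.0, 0.685, 0.729, -0.0]
contact_force: [-2.9, 1.2, 0.6]
gripper_width: 0.501
```

{"fn": "carry_out", "kwargs": {
  "moves": [
    [[0, 0, 0, 0, 0, 0.1, -1], [0, 0, 0, 0, 0, 0.1, -1], [0, 0, 0, 0, 0, 0.1, -1], [0, 0, 0, 0, 0, 0, -1], [0, 0, 0, 0, 0, 0, -1]]
  ]
}}

```text
time: 12.55
tool_pos: [0.5473, 0.0771, 0.0622]
tool_rot: [-0.001, 0.685, 0.729, -0.001]
contact_force: [-8.5, 1.1, 11.6]
gripper_width: 0.495
```

{"fn": "carry_out", "kwargs": {
  "moves": [
    [[0, 0, 0, 0, -0.02, 0.05, -1], [0, 0, 0, 0, -0.02, 0.05, -1], [0, 0, 0, 0, 0, 0.05, -1], [0, 0, 0, 0, 0, 0, -1], [0, 0, 0, 0, 0, 0, -1]]
  ]
}}

```text
time: 12.97
tool_pos: [0.5473, 0.0771, 0.0619]
tool_rot: [0.0, 0.684, 0.729, -0.0]
contact_force: [-22.0, 0.6, 39.0]
gripper_width: 0.502
```

Run:
```python
from meas import *
s=state();print(s["time"],s["tool_pos"],s["gripper_width"],s["contact_force"],s["ft_torque"])
f=grab("wrist");save(f,"w10.png")
k=inhand(f,s,s["tool_pos"][2]+.032);print(k["n"],k["z"],k["enc"])
W=k["W"];c=W.mean(0);sv=np.linalg.svd(W-c);print(len(W),c,np.degrees(np.arctan2(sv[2][0,1],sv[2][0,0])),k["Wt"].mean(0))
f=grab("scene");c=cv2.resize(f["frame"][110:210,260:390],None,fx=5,fy=5,interpolation=cv2.INTER_CUBIC);cv2.imwrite("pics/s10.png",c[...,::-1])
```

```text
12.9667 [0.54733102 0.07707807 0.06188252] 0.5017293188899049 [-22.04414491   0.60673958  39.02119074] [0.11446773 3.49270369 0.03909263]
11145 0.09381323735963563 ((0.00032091117464005947, 2.2731242097506765e-06), 0.023742536082863808)
1144 [0.55682361 0.07934814] 20.65334663395248 [ 0.00165723  0.00961543 -0.0327636 ]
```

View pics/w10.png

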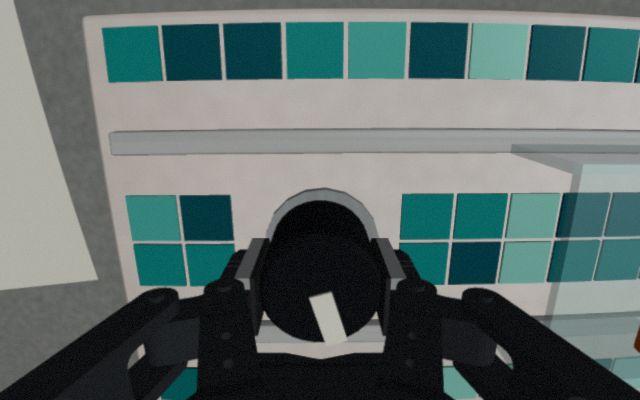

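View pics/s10.png

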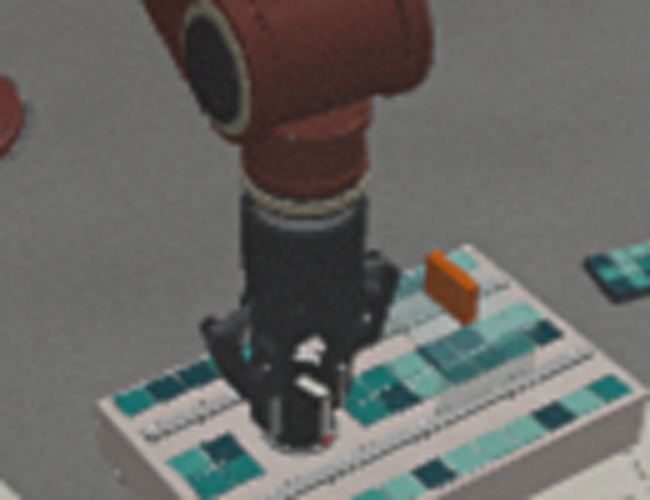

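The knob bottomed out: its top is at 93.8 mm (94 expected), pointer at 20.7°. At 39 N I'm pressing harder than needed, so I'll relax a little.

{"fn": "carry_out", "kwargs": {
  "moves": [
    [[0, 0, 0, 0, -0.02, -0.05, -1], [0, 0, 0, 0, -0.03, -0.04, -1], [0, 0, 0, 0, 0, 0, -1], [0, 0, 0, 0, 0, 0, -1], [0, 0, 0, 0, 0, 0, -1]]
  ]
}}

```text
time: 13.48
tool_pos: [0.5473, 0.0771, 0.062]
tool_rot: [0.003, 0.685, 0.729, 0.003]
contact_force: [-2.1, 2.8, 13.0]
gripper_width: 0.501
```

Run:
```python
from meas import *
s=state();print(s["time"],s["tool_pos"],s["gripper_width"],s["contact_force"],s["ft_torque"])
f=grab("wrist")
k=inhand(f,s,s["tool_pos"][2]+.032);print(k["n"],k["z"],k["enc"])
T=T_tool(s);print("tilt",np.degrees(np.arccos(-T[2,2])))
W=k["W"];c=W.mean(0);sv=np.linalg.svd(W-c);print(np.degrees(np.arctan2(sv[2][0,1],sv[2][0,0])))
f=grab("scene");hsv=cv2.cvtColor(f["frame"],cv2.COLOR_RGB2HSV).astype(int)
m=(hsv[...,0]>3)&(hsv[...,0]<18)&(hsv[...,1]>190)&(hsv[...,2]>120);m[:150]=0;m[210:]=0;m[:,:330]=0;m[:,380:]=0
v,u=np.nonzero(m);P=np.array([depthpt(f,a,b) for a,b in zip(u,v)]);print("tab",np.median(P,0).round(3))
```

```text
13.4833 [0.5472848  0.07708007 0.06201427] 0.5007824546509607 [-2.11566763  2.77643861 12.97151803] [0.38209095 0.43609195 0.02052192]
11088 0.09380206821151398 ((0.0002673221752047539, -0.0001319977454841137), 0.02371729351580143)
tilt 0.4493982296478336
20.35365427175998
tab [0.538 0.193 0.131]
```

{"fn": "carry_out", "kwargs": {
  "moves": [
    [[0, 0, 0, 0, 0, 0.04, -1], [0, 0, 0, 0, 0, 0, -1], [0, 0, 0, 0, 0, 0, -1], [0, 0, 0, 0, 0, 0, -1], [0, 0, 0, 0, 0, 0, -1]]
  ]
}}

```text
time: 14.0
tool_pos: [0.5473, 0.0771, 0.062]
tool_rot: [0.002, 0.685, 0.729, 0.003]
contact_force: [-7.4, 1.4, 20.7]
gripper_width: 0.496
```

Run:
```python
from meas import *
s=state();print(s["time"],s["tool_pos"],s["gripper_width"],s["contact_force"],s["joint_vel"].round(3))
if s["contact_force"][2]>12 and s["contact_force"][2]<35 and s["tool_pos"][2]<.064: print(ticket.job_done())
```

```text
14.0 [0.54732282 0.07709549 0.06195489] 0.49567016950883336 [-7.36213603  1.38774269 20.74494517] [-0.     0.001 -0.001 -0.    -0.003  0.001]
the job is handed in; nothing more can be done
None
```

The job is handed in at 14.0 s, with the knob on the spindle, still gripped and pressed to the stop. The system gave no verdict.

- **Cover:** I pushed the tab with closed fingers until it hit its end stop at 35 N. It measured about 120 mm open just after, and 116–120 mm from the scene camera at the end.
- **Knob:** I took the smallest of the three knobs (44 mm across, 40 mm tall), turned it about 33° and lowered it onto the spindle. It went on without resistance.
- **Last checks on the knob:**
  - **Height:** its top was at 93.8 mm, against 94 mm expected with the spindle fully in.
  - **Pointer:** it faced 20.4°, against 20–21° for the red mark.
  - **Position:** the tool stood about 1.5 mm from the measured spindle axis and was tilted 0.45°.
- **Push and grip:** the final push was about 21 N, more than the 13.5 N needed for full travel. The gripper opening was 0.496, so the knob was firmly held.

**Disagreements and gaps:**
- While pressing, the force briefly reached 39 N with 22 N sideways, so I eased off.
- The tab first measured about 10 mm from the spindle axis, so the cover may not have been quite closed at the start.
- I did not re-measure the other things on the table at the end. All carrying passes were well above them.

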